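Lay out the chocolate sampler on the marble slab

ROBOT

A 7-joint arm with a two-finger parallel gripper is mounted at the origin on the work surface. World frame = base frame: x ahead of the robot, y to its left, z up, the work surface at z = 0. Lengths are in m, angles in rad, forces in N, time in s.
With the tool pointing down it reaches from about 0.4 to 0.85 m from the base axis. Payload 10.4 kg.
Tool frame: the origin (TCP) lies at the very end of the fingers, on their centre line; the grasp point (between the pads) lies 19 mm behind it; z points along the fingers, y is the line along which they close (so a half turn about z gives the same grasp; the last joint's range is limited). The gripper opens to 85 mm and grips with 20 to 120 N. Pads are 22 mm wide; open, the fingers measure 114 mm over their backs; the gripper's body (76 mm by 85 mm) begins 54 mm behind the grasp point. The pads swing forward as they close: fully open they stand 13 mm farther back than shut.
Start: joints at [-1.335, 0.332, -0.065, 1.46, 0.022, 1.35, -0.088], TCP at [0.16, 0.604, 0.231] pointing down, gripper open.
Joint ranges: [-2.6, 2.6], [-0.5, 2.12], [-1.47, 1.34], [0.16, 2.42], [-1.27, 4.41], [0.06, 2.06], [-2.6, 2.6]. Speed limits (rad/s): [2.22, 2.22, 2.79, 2.79, 3.14, 3.14, 3.14].

INTERFACE

Orientations are given as a unit quaternion [x, y, z, w].
In Python, from workcell import manip, vision, order gives the robot as it stands. The module is installed in compiled form; this text tells all that it offers.
- The arm moves only by the tool move_arm, never from a script. Its argument "motion" is a list of rows, each a list of 3 entries, a list of its own where there are three numbers: the shift along the tool's x, y, z scaled (see below), then the turn, a rotation vector about the tool's x, y, z scaled (see below), then the opening, from -1 (shut) to 1 (fully open). In form: [[[dx, dy, dz], [wx, wy, wz], hand], ...]. A call has 1 to 12 rows; each row shifts and turns the commanded pose from where the row before left it, along the tool's axes as they then stand; what a row does not reach is not made up. The controller multiplies each number of a shift by 0.75 m and each number of a turn by pi/4 rad. A row lasts 1/10 s, in which the tool goes at most 50 mm and 8.59 degrees, less where a joint would pass 70% of its speed; a pose out of reach is approached as far as the arm can. A call with a number of a shift or a turn outside -1 to 1 is refused whole. A call with a gripper value outside its range is refused whole. The fingers move at their own pace and stop on an object; "newtons" is the grip in N (left out, the last holds). Time passes only in rows, so rows that do not move let the fingers close. It gives the time, the measured TCP pose, the force, the opening and the grip force at its end, in the units of the state.
- manip.get_obs(): the state, without advancing time (a new reading comes with each control period).
- vision.camera(name): name is "scene" or "top" or "wrist"; returns a dict with "pixels" (480x640x3 uint8, red, green, blue), "fx", "fy", "cx", "cy" (pixels), "R" (3x3) and "t" (3): a world point X has camera coordinates R X + t. Camera axes: x right, y down, z forward; pixel columns grow to the right and rows downward; lengths in m; the calibration is good to about 2 mm. A picture is of the moment at which its call begins. There is no depth.
- order.hand_in(): hands the job in; it is judged then, once.
The state is a dict: "clock": time; "joint_pos": joint angles; "joint_velocities": joint speeds; "tau": joint torques, N m; "position": TCP position; "ee_rot": TCP orientation; "ft_force": force on the tool from outside, world axes, zero at the start; "torque": the same for the moment, N m; "grip_width": opening from 0.0 (shut) to 1.0 (fully open); "grasp_force": force on a finger pad.
Only numpy, scipy, OpenCV 4.12 (cv2) and the standard library are available. Lean on these libraries where they do the work, as an engineer would, in place of code of your own. Each camera call takes 0.05 s, during which the arm holds its last target. There are 200 camera calls.

TASK

Lay out today's sampler on the marble slab: put the dark chocolate disc in the middle of the yellow stand with the pink ruby praline centred on top of it, and lay the milk chocolate disc flat in the empty well of the blue packing card. Stand the gold gift box on the slab midway between the middle of the stand and the middle of the card, and the sprinkle jar upright on the slab straight behind the stand, towards the slab's far edge, leaving a gap of 30 mm between jar and stand. Set everything down gently without dropping it, and leave the mint tin and the steel cutter ring where they are.

Things in the scene. Friction and masses are not known exactly. Their poses are not given: they have to be found in the camera images.
- dark: Loose dark brown, almost black, chocolate disc, 56 mm diameter, 18 mm thick, about 50 g, lying flat. Origin: centre of its underside, z up. Starts on the table beside the slab (left or right side), top of the table z = 0.
- milk: Loose medium brown milk chocolate disc, 56 mm diameter, 18 mm thick, about 50 g, lying flat. Origin: centre of its underside, z up. Starts on the table beside the slab.
- ruby: Loose pink ruby praline, a round stub 34 mm diameter to 18 mm height, then a cone to a flat 26 mm diameter top, 26 mm tall in all, about 25 g, standing upright. Origin: centre of its underside, z up. Starts on the table beside the slab.
- giftbox: Loose closed gold gift box with red ribbon bands, 46 x 46 mm and 40 mm tall, about 90 g. Origin: centre of its underside; x and y square to its sides, z up. Starts on the table beside the slab.
- jar: Loose closed sprinkle jar, pale yellow with coloured dots and a blue lid, 46 mm diameter, 60 mm tall, about 120 g, standing upright. Origin: centre of its underside, z up. Starts on the table beside the slab.
- slab: Fixed white marble slab on the table, 300 mm (x) by 400 mm (y), 10 mm thick. Origin: centre of its underside, top 10 mm above; x points to its far edge (away from the robot, within 0.15 rad of world x). Stand and card lie on it 120 mm either side of its centre along y (which is left changes): midway between them is the slab's centre.
- stand: Fixed yellow round stand on the slab, flat top 90 mm diameter, 25 mm tall. Origin: centre of its underside (on the slab's top); axes parallel to the slab's, x to the far edge. With the 30 mm gap the jar's axis is 98 mm from the stand's along +x.
- card: Fixed blue packing card on the slab, 170 (x) by 100 (y) by 7 mm thick. Origin: centre of its underside, on the slab's top; x points away from the robot within 0.3 rad. Two round wells 74 mm wide, 4 mm deep, floor (darker blue) 3 mm above the origin: the near one (x = -40.5 mm) holds a fixed cream lollipop, stick towards the robot; the far one (x = +40.5 mm) is empty.
- tin: Loose mint-green flat tin with a silver top plate, 56 x 40 mm, 22 mm tall. Not to be moved. Origin: centre of its underside. It stands beside the slab among the things to be moved.
- cutter: Loose steel cutter ring, 48 mm outer diameter, 25 mm tall, standing on the slab near its edge towards the robot, about 113 mm in front of the slab's centre. Not to be moved. Origin: centre of its underside.
There are look-alikes about, which are no part of the job. Of the things like the giftbox, leave any that is turquoise; of the rest the smaller one is meant.

How it is judged:
At the end, for the whole second after the job is handed in: Upright and released at rest: dark disc on the stand, 12 mm off centre at most; ruby on it, 10 mm; milk disc on the empty well's floor, 12 mm each way; box on the slab, 15 mm each way from midway between stand and card; jar behind the stand, gap 15 to 45 mm, 18 mm sideways (horizontal distance between dark and stand below 0.012 m and z of dark in the frame of stand between 0.021 and 0.03 m and horizontal distance between ruby and dark below 0.01 m and z of ruby in the frame of dark between 0.014 and 0.022 m and x of milk in the frame of card between 0.0285 and 0.0525 m and y of milk in the frame of card between -0.012 and 0.012 m and z of milk in the frame of card between 0 and 0.0055 m and x of giftbox in the frame of slab between -0.015 and 0.015 m and y of giftbox in the frame of slab between -0.015 and 0.015 m and z of giftbox in the frame of slab between 0.006 and 0.015 m and x of jar in the frame of stand between 0.083 and 0.113 m and y of jar in the frame of stand between -0.018 and 0.018 m and z of jar in the frame of stand between -0.004 and 0.005 m and angle between each of dark, ruby, giftbox, jar's own z axis and vertical below 0.12 rad and linear speed of each of dark, milk, ruby, giftbox, jar below 0.02 m/s and angle between milk's own z axis and vertical below 0.04 rad); the robot touches nothing.
It fails at once if the mint tin is moved by more than 20 mm (distance of tin from where it was at the start of the episode above 0.02 m).
It fails at once if the cutter ring is moved by more than 20 mm (distance of cutter from where it was at the start of the episode above 0.02 m).
It fails at once if one of the five things is dropped (falls free faster than 0.7 m/s, about 25 mm) ((linear speed of dark above 0.7 m/s and contact force between dark and the fingers below 0.05 N) or (linear speed of milk above 0.7 m/s and contact force between milk and the fingers below 0.05 N) or (linear speed of ruby above 0.7 m/s and contact force between ruby and the fingers below 0.05 N) or (linear speed of giftbox above 0.7 m/s and contact force between giftbox and the fingers below 0.05 N) or (linear speed of jar above 0.7 m/s and contact force between jar and the fingers below 0.05 N)).
It also fails if it takes over 144 s, if anything falls off the work surface, if the arm or the gripper's body presses on something with over 40 N, if the wrist force passes 120 N, or if a joint passes its speed limit or range.

## Working session

There is one attempt and no reset: what is moved stays moved. The work goes in short steps, Python scripts to look and compute and a tool call to move; the robot and the scene stay as the last step left them, time stands still between calls to the robot, and variables do not carry over. Pictures are saved under pics/ and viewed, at most 14 in all, crops included, and the job is handed in when it is done.

Besides the shell and the picture viewer there is one more tool, called after "Call:" by a JSON object that holds its "fn" and its "kwargs". move_arm: Moves the arm, as the interface text tells. Its arguments: {"type":"object","properties":{"motion":{"type":"array"},"newtons":{"type":"number"}},"required":["motion"]}

```bash
mkdir -p pics; python3 - <<'E'
from workcell import manip, vision
import cv2, pickle
o=manip.get_obs(); print({k:(o[k]) for k in ('clock','position','ee_rot','grip_width','ft_force')})
d={}
for n in ('scene','top'):
    c=vision.camera(n); d[n]=c
    cv2.imwrite(f'pics/{n}0.png',c['pixels'][:,:,::-1]); print(n,c['fx'],c['cx'],c['cy'],c['R'],c['t'])
pickle.dump(d,open('cams.pkl','wb'))
E
```

```text
{'clock': 0.0, 'position': array([0.15982156, 0.6038326 , 0.23052218]), 'ee_rot': array([ 1.29003704e-01,  9.91643864e-01, -6.97408907e-04, -6.55088237e-05]), 'grip_width': 0.9995933770495155, 'ft_force': array([ 0.5417805 ,  0.04328529, -0.1585028 ])}
scene 569.407387610344 319.2285306966864 239.14046232115118 [[-0.87433138  0.48526248 -0.00805948]
 [ 0.32905276  0.5805073  -0.74480571]
 [-0.35674768 -0.653859   -0.66723271]] [ 0.46832913 -0.11065917  1.31868768]
top 465.2635322694272 321.8244377503476 238.46019830580985 [[ 0.02195168 -0.99959522  0.01809727]
 [-0.99882343 -0.02271048 -0.04284854]
 [ 0.04324219 -0.01713538 -0.99891766]] [-0.0629059   0.47939586  1.02343389]
```

View pics/top0.png

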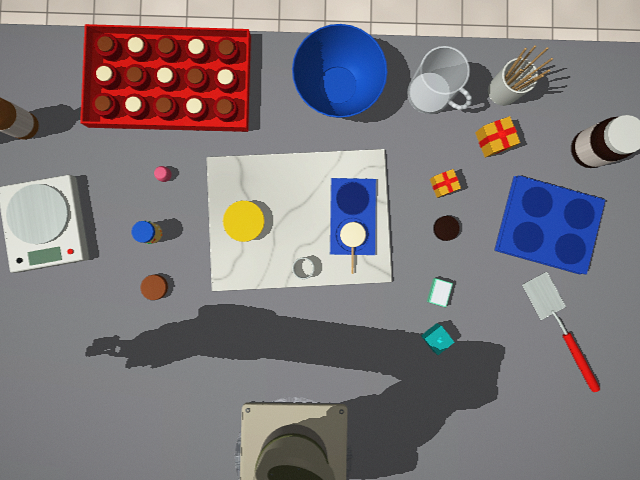

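View pics/scene0.png

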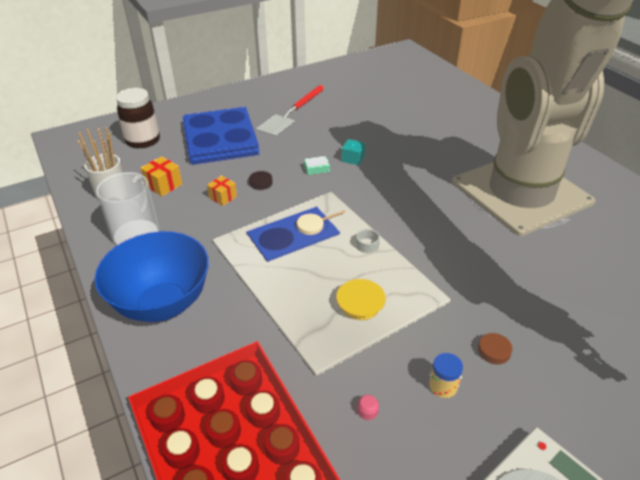

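The gold boxes are at (446,183), small, and (498,136), large. There is also a turquoise one at (439,339). The smaller gold one at (446,183) fits the description. From the top camera: stand (244,221), card (354,216) with its empty well at (352,198), dark (446,228), milk (154,287), ruby (163,173), jar lid (144,232), tin (441,292), cutter (308,267).

```bash
cat > h.py <<'E'
import numpy as np, cv2
from scipy.optimize import least_squares
def proj(c,P):
    q=np.asarray(P)@np.asarray(c['R']).T+c['t']; return np.c_[c['fx']*q[:,0]/q[:,2]+c['cx'],c['fy']*q[:,1]/q[:,2]+c['cy']]
def unproj(c,uv,z):
    R,t=np.asarray(c['R']),np.asarray(c['t']); o=-R.T@t
    d=R.T@np.array([(uv[0]-c['cx'])/c['fx'],(uv[1]-c['cy'])/c['fy'],1]); return o+d*(z-o[2])/d[2]
def cyl(rs,n=40):  # [(r,z)..]
    a=np.linspace(0,2*np.pi,n,endpoint=False); return np.vstack([np.c_[r*np.cos(a),r*np.sin(a),0*a+z] for r,z in rs])
def box(a,b,z0,z1): return np.array([[x,y,z] for x in(-a/2,a/2) for y in(-b/2,b/2) for z in(z0,z1)])
def hull(c,S,x,y,th=0):
    s,k=np.sin(th),np.cos(th); P=S.copy(); P[:,:2]=S[:,:2]@np.array([[k,s],[-s,k]])+[x,y]
    return cv2.convexHull(proj(c,P).astype(np.float32))
def blob(m,close=0):
    m=m.astype(np.uint8)
    if close: m=cv2.morphologyEx(m,cv2.MORPH_CLOSE,np.ones((close,close)))
    cs,_=cv2.findContours(m,cv2.RETR_EXTERNAL,cv2.CHAIN_APPROX_NONE); k=max(cs,key=cv2.contourArea)
    f=np.zeros_like(m); cv2.drawContours(f,[k],-1,1,-1); return f
def fit(c,S,m,yaw=False,th0=0):
    h,w=m.shape; ys,xs=np.nonzero(m); g0=unproj(c,(xs.mean(),ys.mean()),S[:,2].mean())
    sm=cv2.GaussianBlur(m.astype(np.float32),(0,0),1)
    x1,x2,y1,y2=max(xs.min()-8,0),xs.max()+8,max(ys.min()-8,0),ys.max()+8
    def r(p):
        f=np.zeros((h,w),np.float32); H=hull(c,S,p[0],p[1],p[2] if yaw else 0)
        g=np.zeros((h,w),np.uint8); cv2.fillConvexPoly(g,np.round(H*256).astype(np.int32),255,cv2.LINE_AA,8)
        return (cv2.GaussianBlur(g.astype(np.float32)/255,(0,0),1)-sm)[y1:y2,x1:x2].ravel()
    best=None
    for t in ([th0] if not yaw else th0+np.array([-.5,-.25,0,.25,.5])):
        s=least_squares(r,[g0[0],g0[1],t] if yaw else g0[:2],diff_step=1e-3 if not yaw else 3e-3)
        s=least_squares(r,s.x,diff_step=2e-3)
        if best is None or s.cost<best.cost: best=s
    return best.x,best.cost
E
cat > m.py <<'E'
from h import *; import pickle
c=pickle.load(open('cams.pkl','rb'))['top']; im=c['pixels']; hsv=cv2.cvtColor(im,cv2.COLOR_RGB2HSV)
H,S,V=[hsv[...,i].astype(int) for i in range(3)]
def roi(m,x0,y0,x1,y1):
    z=np.zeros_like(m); z[y0:y1,x0:x1]=m[y0:y1,x0:x1]; return z
sat=S>90
T={'dark':(cyl([(.028,0),(.028,.018)]),roi((V<70),425,208,470,250),0),
'milk':(cyl([(.028,0),(.028,.018)]),roi(sat,130,265,180,310),0),
'ruby':(cyl([(.017,0),(.017,.018),(.013,.026)]),roi(sat,145,158,180,190),0),
'giftbox':(box(.046,.046,0,.04),roi(sat,425,163,468,203),1),
'jar':(cyl([(.023,0),(.023,.06)]),roi(S>70,125,212,172,250),0),
'tin':(box(.056,.040,0,.022),roi((S>50)|(V>140),420,270,462,312),1),
'slab':(box(.3,.4,0,.01),roi((V>130)|sat,195,140,405,300),1),
'stand':(cyl([(.045,.01),(.045,.035)]),roi(sat,215,190,275,250),0),
'card':(box(.17,.10,.01,.017),roi(sat&(H>100)&(H<130),325,170,383,262),1)}
ov=cv2.resize(im[:,:,::-1],None,fx=4,fy=4,interpolation=cv2.INTER_CUBIC)
res={}
for n,(s,m,y) in T.items():
    p,k=fit(c,s,blob(m,7 if n in('card','slab','tin') else 0),bool(y)); res[n]=p; print(n,p.round(4),round(k,1))
    cv2.polylines(ov,[np.round((hull(c,s,*p)+.5)*4).astype(np.int32)],True,(0,255,0),1)
st,cd=res['stand'],res['card'][:2]; print('mid',(st+cd)/2,'yaw',np.arctan2(*( (st-cd)*[-1,1]) ))
pickle.dump(res,open('res.pkl','wb'))
a=ov[440:1260,480:880];b=ov[440:1260,800:1600]; b=ov[440:1260,1680:1900]; e=ov[560:1180,800:1600]
A=np.zeros((820,640,3),np.uint8);A[:,:400]=a;A[:,400:620]=b; cv2.imwrite('pics/m1.png',cv2.resize(A,None,fx=.73,fy=.73,interpolation=cv2.INTER_AREA)); cv2.imwrite('pics/m2.png',e[:600])
g=ov[470:1420,1660:2140]; cv2.imwrite('pics/m3.png',cv2.resize(g,None,fx=.63,fy=.63))
E
python3 m.py
```

```text
dark [ 0.5118 -0.3327] 3.0
milk [0.3657 0.3153] 12.0
ruby [0.6174 0.3058] 5.6
giftbox [ 0.6097 -0.3227  0.3957] 4.2
jar [0.4851 0.328 ] 5.1
tin [ 0.3695 -0.3196 -0.2299] 18.4
slab [ 0.5224 -0.0014  0.002 ] 4113.8
stand [0.5151 0.1209] 17.9
card [ 0.532  -0.1196  0.0035] 21.7
mid [0.52354438 0.00064601] yaw 0.07038803566628055
```

View pics/m1.png

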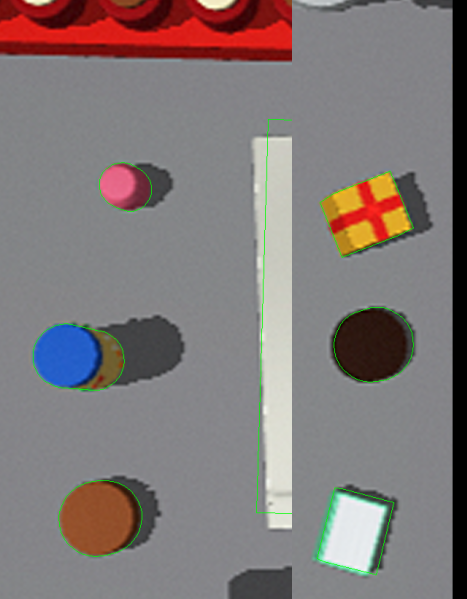

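View pics/m2.png

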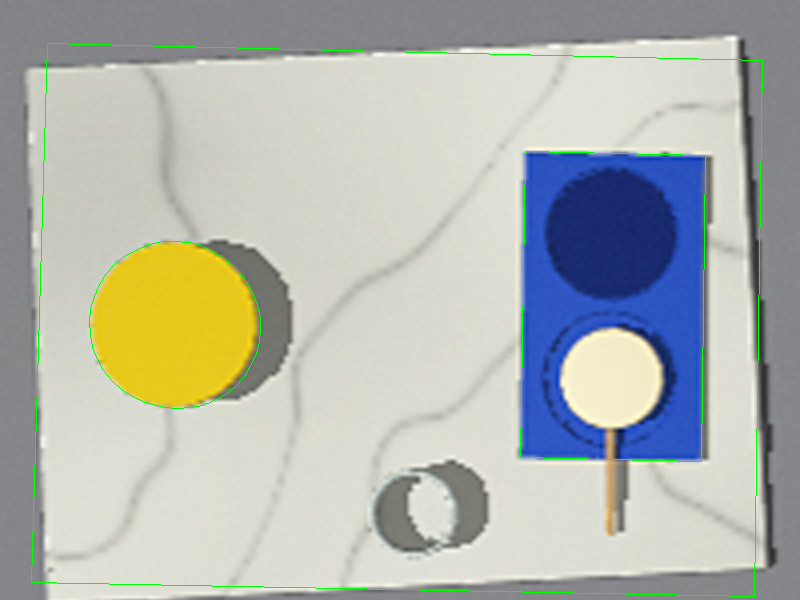

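View pics/m3.png

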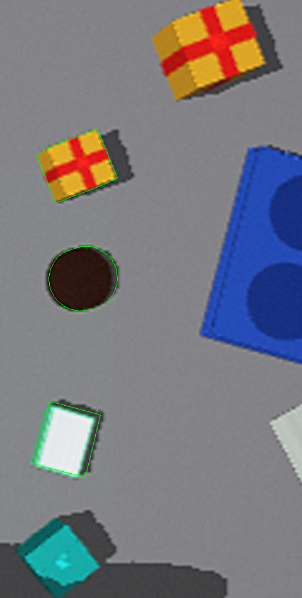

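The fits sit on their outlines, and the crop confirms the small gold box as the one meant. I'm starting with milk: squaring the tool, then going above it.

Call:
{"fn": "move_arm", "kwargs": {"motion": [[[0, 0, 0], [0, 0, -0.165], 1], [[0, 0, 0], [0, 0, -0.165], 1], [[-0.0305, -0.0427, 0.0193], [0, 0, 0], 1], [[-0.0305, -0.0427, 0.0193], [0, 0, 0], 1], [[-0.0305, -0.0427, 0.0193], [0, 0, 0], 1], [[-0.0305, -0.0427, 0.0193], [0, 0, 0], 1], [[-0.0305, -0.0427, 0.0193], [0, 0, 0], 1], [[-0.0305, -0.0427, 0.0193], [0, 0, 0], 1], [[-0.0305, -0.0427, 0.0193], [0, 0, 0], 1], [[-0.0305, -0.0427, 0.0193], [0, 0, 0], 1], [[-0.0305, -0.0427, 0.0193], [0, 0, 0], 1], [[0, 0, 0], [0, 0, 0], 1]], "newtons": 30}}

```text
clock: 1.3
position: [0.3681, 0.3104, 0.0991]
ee_rot: [0.003, 1.0, -0.002, -0.001]
ft_force: [-1.0, 1.5, -0.6]
grip_width: 0.997
grasp_force: 0.0
```

```bash
cat > go.py <<'E'
import sys, numpy as np
from workcell import manip
from scipy.spatial.transform import Rotation as Ro
o=manip.get_obs(); R=Ro.from_quat(o['ee_rot'])
ty=R.apply([0,1,0]); a=np.arctan2(-ty[0],ty[1])
print('t',round(o['clock'],2),'pos',o['position'].round(4),'yaw',a.round(4),'tilt z',R.apply([0,0,1]).round(4),'w',round(o['grip_width'],3),'gf',o['grasp_force'],'f',np.round(o['ft_force'],1),'j7',o['joint_pos'][6].round(2))
v=[float(s) for s in sys.argv[1:]]
for i in range(0,len(v),3):
    t=np.array(v[i:i+3]); d=R.inv().apply(t-o['position'])/.75; print(t,'units',d.round(4),'rows',round(np.linalg.norm(d)/.0667,1))
E
python3 go.py .3657 .3153 .10  .3657 .3153 .004
```

```text
t 1.3 pos [0.3681 0.3104 0.0991] yaw -0.007 tilt z [-0.0015 -0.0039 -1.    ] w 0.997 gf 0.0 f [-1.   1.5 -0.6] j7 0.78
[0.3657 0.3153 0.1   ] units [ 0.0032  0.0065 -0.0013] rows 0.1
[0.3657 0.3153 0.004 ] units [0.003  0.007  0.1267] rows 1.9
```

Call:
{"fn": "move_arm", "kwargs": {"motion": [[[0.003, 0.007, 0.04], [0, 0, 0], 1], [[0, 0, 0.04], [0, 0, 0], 1], [[0, 0, 0.03], [0, 0, 0], 1], [[0, 0, 0.0167], [0, 0, 0], 1], [[0, 0, 0], [0, 0, 0], 1], [[0, 0, 0], [0, 0, 0], -1], [[0, 0, 0], [0, 0, 0], -1], [[0, 0, 0], [0, 0, 0], -1], [[0, 0, 0], [0, 0, 0], -1], [[0, 0, 0], [0, 0, 0], -1], [[0, 0, 0], [0, 0, 0], -1], [[0, 0, 0], [0, 0, 0], -1]]}}

```text
clock: 2.5
position: [0.3643, 0.322, 0.0076]
ee_rot: [-0.0, 1.0, 0.001, 0.001]
ft_force: [-1.3, -1.3, 8.2]
grip_width: 0.633
grasp_force: 30.1
```

```bash
python3 go.py .3657 .3153 .12  .3657 .3153 .004
```

```text
t 2.5 pos [0.3643 0.322  0.0076] yaw 0.0001 tilt z [ 0.0013  0.0018 -1.    ] w 0.633 gf 30.06462413817644 f [-1.3 -1.3  8.2] j7 0.78
[0.3657 0.3153 0.12  ] units [-0.0021 -0.0087 -0.1499] rows 2.3
[0.3657 0.3153 0.004 ] units [-0.0019 -0.009   0.0048] rows 0.2
```

Closed, the tips reach about 8 mm past the TCP and touch the table. I'll regrip higher, so the tips clear the card.

Call:
{"fn": "move_arm", "kwargs": {"motion": [[[0, 0, 0], [0, 0, 0], 1], [[0, 0, 0], [0, 0, 0], 1], [[0, 0, 0], [0, 0, 0], 1], [[0, 0, -0.016], [0, 0, 0], 1], [[0, 0, 0], [0, 0, 0], 1], [[0, 0, 0], [0, 0, 0], 1]]}}

```text
clock: 3.1
position: [0.364, 0.3217, 0.0186]
ee_rot: [-0.0, 1.0, 0.0, 0.0]
ft_force: [0.3, -0.1, 0.1]
grip_width: 1.001
grasp_force: 0.0
```

```bash
python3 go.py .3657 .322 .0155; python3 - <<'E'
from workcell import vision
import cv2,pickle
from h import *
c=vision.camera('wrist'); cv2.imwrite('pics/w1.png',c['pixels'][:,:,::-1])
E
```

```text
t 3.1 pos [0.364  0.3217 0.0186] yaw 0.0004 tilt z [ 8.e-04  1.e-03 -1.e+00] w 1.001 gf 0.0 f [ 0.3 -0.1  0.1] j7 0.78
[0.3657 0.322  0.0155] units [-0.0023  0.0004  0.0041] rows 0.1
```

View pics/w1.png

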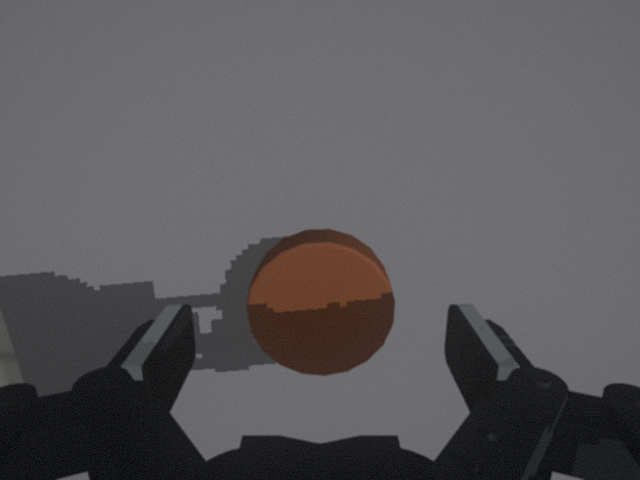

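```bash
python3 - <<'E'
from workcell import vision
from h import *
c=vision.camera('wrist'); print(unproj(c,(321,309),.018), unproj(c,(248,309),.018), unproj(c,(395,309),.018), proj(c,[[.364,.3217,.0186]]))
hsv=cv2.cvtColor(c['pixels'],cv2.COLOR_RGB2HSV); m=(hsv[...,1]>110); print(fit(c,cyl([(.028,0),(.028,.018)]),blob(m)))
E
```

```text
[0.36430348 0.3212497  0.018     ] [0.36432403 0.29437988 0.018     ] [0.36428265 0.34849213 0.018     ] [[322.23613542 309.0130819 ]]
(array([0.36705988, 0.32144584]), np.float32(783.66406))
```

Call:
{"fn": "move_arm", "kwargs": {"motion": [[[-0.002, 0, 0.004], [0, 0, 0], 1], [[0, 0, 0], [0, 0, 0], -1], [[0, 0, 0], [0, 0, 0], -1], [[0, 0, 0], [0, 0, 0], -1], [[0, 0, 0], [0, 0, 0], -1], [[0, 0, 0], [0, 0, 0], -1], [[0, 0, 0], [0, 0, 0], -1], [[0, 0, 0], [0, 0, 0], -1]]}}

```text
clock: 4.0
position: [0.3678, 0.324, 0.018]
ee_rot: [-0.0, 1.0, 0.003, 0.002]
ft_force: [-0.1, -0.1, 23.3]
grip_width: 0.003
grasp_force: 11.7
```

The fingers slid shut over the disc's top, so the TCP is the shut tip and my first grip height was right. I'll lift, open and go back to it.

Call:
{"fn": "move_arm", "kwargs": {"motion": [[[0, 0, -0.03], [0, 0, 0], -1], [[0, 0, 0], [0, 0, 0], 1], [[0, 0, 0], [0, 0, 0], 1], [[0, 0, 0], [0, 0, 0], 1], [[0, 0, 0], [0, 0, 0], 1], [[0, 0, 0], [0, 0, 0], 1], [[0, 0, 0], [0, 0, 0], 1]]}}

```text
clock: 4.7
position: [0.365, 0.3212, 0.0372]
ee_rot: [-0.0, 1.0, -0.0, -0.0]
ft_force: [0.1, -0.6, 0.0]
grip_width: 0.99
grasp_force: 0.0
```

```bash
cat > wr.py <<'E'
import sys; from workcell import vision
from h import *
c=vision.camera('wrist'); cv2.imwrite('pics/%s.png'%sys.argv[1],c['pixels'][:,:,::-1])
hsv=cv2.cvtColor(c['pixels'],cv2.COLOR_RGB2HSV); r=float(sys.argv[2]);h=float(sys.argv[3]);z0=float(sys.argv[4]); smin=int(sys.argv[5]) 
m=blob(hsv[...,1]>smin); p,k=fit(c,cyl([(r,z0),(r,z0+h)]),m); print('wrist fit',p.round(4),round(float(k)),m.sum())
E
python3 wr.py w2 .028 .018 0 110;python3 go.py .3657 .322 .004
```

```text
wrist fit [0.3671 0.3212] 593 13114
t 4.75 pos [0.3651 0.3212 0.0373] yaw 0.0004 tilt z [-3.e-04 -2.e-04 -1.e+00] w 0.999 gf 0.0 f [ 0.  -0.   0.5] j7 0.78
[0.3657 0.322  0.004 ] units [-0.0008  0.001   0.0444] rows 0.7
```

Call:
{"fn": "move_arm", "kwargs": {"motion": [[[-0.002, 0, 0.024], [0, 0, 0], 1], [[0, 0, 0.0244], [0, 0, 0], 1], [[0, 0, 0], [0, 0, 0], 1], [[0, 0, 0], [0, 0, 0], -1], [[0, 0, 0], [0, 0, 0], -1], [[0, 0, 0], [0, 0, 0], -1], [[0, 0, 0], [0, 0, 0], -1], [[0, 0, 0], [0, 0, 0], -1], [[0, 0, 0], [0, 0, 0], -1], [[0, 0, 0], [0, 0, 0], -1]]}}

```text
clock: 5.75
position: [0.3671, 0.3218, 0.0025]
ee_rot: [-0.0, 1.0, 0.001, 0.0]
ft_force: [-1.2, -1.5, 6.3]
grip_width: 0.635
grasp_force: 30.7
```

Call:
{"fn": "move_arm", "kwargs": {"motion": [[[0, 0, -0.02], [0, 0, 0], -1], [[0, 0, -0.04], [0, 0, 0], -1], [[0, 0, -0.06], [0, 0, 0], -1], [[0, 0, -0.04], [0, 0, 0], -1], [[0, 0, 0], [0, 0, 0], -1], [[0, 0, 0], [0, 0, 0], -1]]}}

```text
clock: 6.35
position: [0.367, 0.3217, 0.1222]
ee_rot: [-0.0, 1.0, 0.001, 0.001]
ft_force: [-0.4, -0.9, -0.9]
grip_width: 0.636
grasp_force: 32.3
```

```bash
python3 go.py .5725 -.1195 .12 .5725 -.1195 .04
```

```text
t 6.35 pos [0.367  0.3217 0.1222] yaw 0.0004 tilt z [ 0.0015  0.0019 -1.    ] w 0.636 gf 32.28710372932255 f [-0.4 -0.9 -0.9] j7 0.77
[ 0.5725 -0.1195  0.12  ] units [-0.2738 -0.5884  0.0023] rows 9.7
[ 0.5725 -0.1195  0.04  ] units [-0.2736 -0.5886  0.1089] rows 9.9
```

Call:
{"fn": "move_arm", "kwargs": {"motion": [[[-0.0249, -0.0535, 0], [0, 0, 0], -1], [[-0.0249, -0.0535, 0], [0, 0, 0], -1], [[-0.0249, -0.0535, 0], [0, 0, 0], -1], [[-0.0249, -0.0535, 0], [0, 0, 0], -1], [[-0.0249, -0.0535, 0], [0, 0, 0], -1], [[-0.0249, -0.0535, 0], [0, 0, 0], -1], [[-0.0249, -0.0535, 0], [0, 0, 0], -1], [[-0.0249, -0.0535, 0], [0, 0, 0], -1], [[-0.0249, -0.0535, 0], [0, 0, 0], -1], [[-0.0249, -0.0535, 0], [0, 0, 0], -1], [[-0.0249, -0.0535, 0], [0, 0, 0], -1], [[0, 0, 0], [0, 0, 0], -1]]}}

```text
clock: 7.55
position: [0.5722, -0.1269, 0.12]
ee_rot: [0.004, 1.0, -0.002, -0.001]
ft_force: [-0.8, 0.4, -0.6]
grip_width: 0.634
grasp_force: 32.3
```

Call:
{"fn": "move_arm", "kwargs": {"motion": [[[0, 0, 0.04], [0, 0, 0], -1], [[0, 0, 0.04], [0, 0, 0], -1], [[0, 0, 0.02], [0, 0, 0], -1], [[0, 0, 0], [0, 0, 0], -1], [[0, 0, 0], [0, 0, 0], -1], [[0, 0, 0], [0, 0, 0], -1], [[0, 0, 0], [0, 0, 0], -1]]}}

```text
clock: 8.25
position: [0.5731, -0.12, 0.0474]
ee_rot: [-0.0, 1.0, 0.0, 0.001]
ft_force: [-0.8, -0.4, -0.9]
grip_width: 0.638
grasp_force: 32.3
```

```bash
python3 go.py .5725 -.1195 .0185;  python3 - <<'E'
from workcell import vision
import cv2
c=vision.camera('wrist'); cv2.imwrite('pics/w3.png',c['pixels'][:,:,::-1])
E
```

```text
t 8.25 pos [ 0.5731 -0.12    0.0474] yaw 0.0005 tilt z [ 2.e-03  1.e-04 -1.e+00] w 0.638 gf 32.29043419472873 f [-0.8 -0.4 -0.9] j7 1.88
[ 0.5725 -0.1195  0.0185] units [0.0008 0.0007 0.0386] rows 0.6
```

View pics/w3.png

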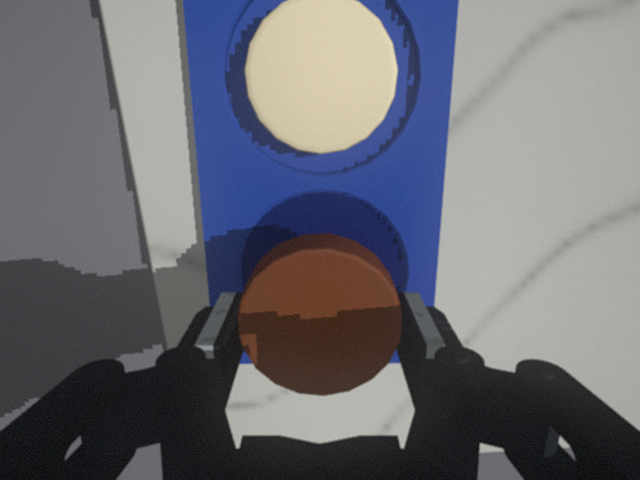

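The disc is in the fingers at (320,320), over the empty well (rim top (325,190), sides about u 243 and 408). I'm checking the well centre from this view.

```bash
python3 - <<'E'
from workcell import vision
from h import *
c=vision.camera('wrist')
for uv in [(325,190),(243,255),(408,255),(187,100),(453,100)]: print(uv,unproj(c,uv,.017).round(4))
print(proj(c,cyl([(.037,.017)],8)+[.5725,-.1195,0]).round(0).tolist())
E
```

```text
(325, 190) [ 0.5351 -0.1185  0.017 ]
(243, 255) [ 0.5634 -0.1535  0.017 ]
(408, 255) [ 0.5633 -0.0829  0.017 ]
(187, 100) [ 0.4999 -0.1719  0.017 ]
(453, 100) [ 0.4998 -0.0694  0.017 ]
[[322.0, 349.0], [380.0, 328.0], [408.0, 275.0], [385.0, 217.0], [323.0, 191.0], [260.0, 217.0], [237.0, 275.0], [264.0, 328.0]]
```

Call:
{"fn": "move_arm", "kwargs": {"motion": [[[0, 0, 0.02], [0, 0, 0], -1], [[0, 0, 0.01], [0, 0, 0], -1], [[0, 0, 0.007], [0, 0, 0], -1], [[0, 0, 0.003], [0, 0, 0], -1], [[0, 0, 0.002], [0, 0, 0], -1], [[0, 0, 0], [0, 0, 0], -1], [[0, 0, 0], [0, 0, 0], -1]]}}

```text
clock: 9.05
position: [0.572, -0.12, 0.0155]
ee_rot: [-0.0, 1.0, 0.0, -0.0]
ft_force: [-5.8, 1.3, 13.8]
grip_width: 0.637
grasp_force: 33.5
```

Call:
{"fn": "move_arm", "kwargs": {"motion": [[[0, 0, -0.001], [0, 0, 0], 0.4], [[0, 0, 0], [0, 0, 0], 0.6], [[0, 0, 0], [0, 0, 0], 1], [[0, 0, 0], [0, 0, 0], 1], [[0, 0, 0], [0, 0, 0], 1], [[0, 0, -0.02], [0, 0, 0], 1], [[0, 0, -0.04], [0, 0, 0], 1], [[0, 0, -0.04], [0, 0, 0], 1], [[0, 0, 0], [0, 0, 0], 1], [[0, 0, 0], [0, 0, 0], 1]]}}

```text
clock: 10.05
position: [0.5729, -0.12, 0.0918]
ee_rot: [-0.0, 1.0, 0.0, 0.001]
ft_force: [0.5, 0.0, -0.0]
grip_width: 1.002
grasp_force: 0.0
```

```bash
python3 wr.py w4 .028 .018 0.013 300 2>/dev/null; python3 - <<'E'
from workcell import vision
from h import *
c=vision.camera('wrist'); hsv=cv2.cvtColor(c['pixels'],cv2.COLOR_RGB2HSV); cv2.imwrite('pics/w4.png',c['pixels'][:,:,::-1])
m=blob((hsv[...,1]>110)&((hsv[...,0]<16))); print(fit(c,cyl([(.028,.013),(.028,.031)]),m),m.sum())
E
python3 go.py .5118 -.3327 .08
```

```text
(array([ 0.5723989 , -0.12040059]), np.float32(751.78577)) 8192
t 10.15 pos [ 0.5718 -0.1198  0.09  ] yaw 0.0005 tilt z [-9.e-04  3.e-04 -1.e+00] w 0.999 gf 0.0 f [-0.7  0.4 -0.2] j7 1.86
[ 0.5118 -0.3327  0.08  ] units [ 0.0801 -0.2838  0.0134] rows 4.4
```

View pics/w4.png

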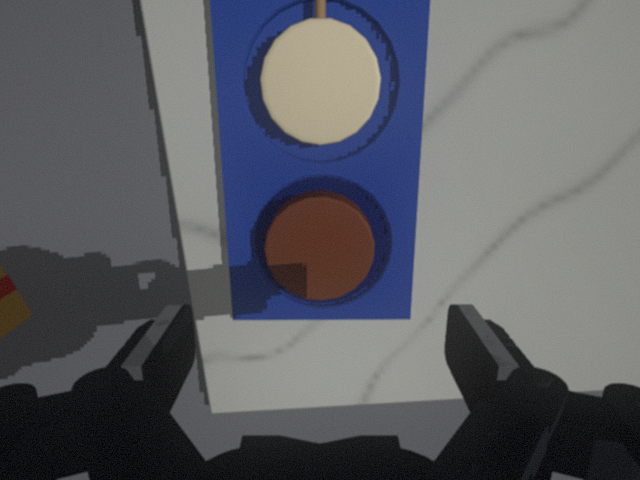

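Milk lies flat and centred in the well at (320,245). Next is dark.

Call:
{"fn": "move_arm", "kwargs": {"motion": [[[0.0134, -0.0473, 0.002], [0, 0, 0], 1], [[0.0134, -0.0473, 0.002], [0, 0, 0], 1], [[0.0134, -0.0473, 0.002], [0, 0, 0], 1], [[0.0134, -0.0473, 0.002], [0, 0, 0], 1], [[0.0134, -0.0473, 0.002], [0, 0, 0], 1], [[0.0134, -0.0473, 0.002], [0, 0, 0], 1], [[0, 0, 0], [0, 0, 0], 1], [[0, 0, 0], [0, 0, 0], 1], [[0, 0, 0], [0, 0, 0], 1]]}}

```text
clock: 11.05
position: [0.5123, -0.3315, 0.0807]
ee_rot: [-0.001, 1.0, 0.001, -0.0]
ft_force: [0.8, 0.4, -0.6]
grip_width: 0.997
grasp_force: 0.0
```

```bash
python3 wr.py w5 .028 .018 0 110; python3 go.py .5118 -.3327 .001
```

```text
wrist fit [ 0.5203 -0.4824] 7007 23015
t 11.1 pos [ 0.5126 -0.3313  0.0809] yaw 0.0023 tilt z [-6.0e-04  1.1e-03 -1.0e+00] w 0.999 gf 0.0 f [ 0.7 -1.  -0.3] j7 2.28
[ 0.5118 -0.3327  0.001 ] units [ 0.0009 -0.002   0.1065] rows 1.6
```

View pics/w5.png

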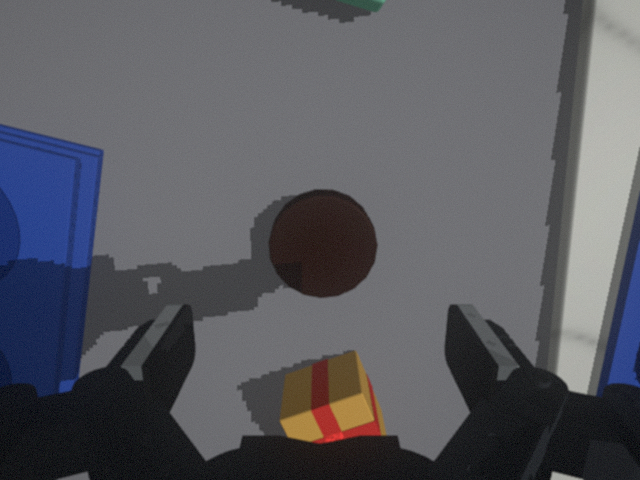

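Dark is at (323,243), in line with the fingers, and box and tin are clear of them.

Call:
{"fn": "move_arm", "kwargs": {"motion": [[[0.001, -0.001, 0.04], [0, 0, 0], 1], [[0, 0, 0.035], [0, 0, 0], 1], [[0, 0, 0.02], [0, 0, 0], 1], [[0, 0, 0.0115], [0, 0, 0], 1], [[0, 0, 0], [0, 0, 0], -1], [[0, 0, 0], [0, 0, 0], -1], [[0, 0, 0], [0, 0, 0], -1], [[0, 0, 0], [0, 0, 0], -1], [[0, 0, 0], [0, 0, 0], -1], [[0, 0, 0], [0, 0, 0], -1], [[0, 0, 0], [0, 0, 0], -1]]}}

```text
clock: 12.2
position: [0.5122, -0.3341, 0.003]
ee_rot: [-0.0, 1.0, -0.0, 0.001]
ft_force: [-0.0, 1.4, 5.9]
grip_width: 0.64
grasp_force: 32.2
```

Call:
{"fn": "move_arm", "kwargs": {"motion": [[[0, 0, -0.02], [0, 0, 0], -1], [[0, 0, -0.04], [0, 0, 0], -1], [[0, 0, -0.06], [0, 0, 0], -1], [[0, 0, -0.04], [0, 0, 0], -1], [[0, 0, 0], [0, 0, 0], -1], [[0, 0, 0], [0, 0, 0], -1]]}}

```text
clock: 12.8
position: [0.5116, -0.3338, 0.1229]
ee_rot: [-0.0, 1.0, -0.0, 0.001]
ft_force: [-0.2, -0.4, -0.6]
grip_width: 0.638
grasp_force: 31.9
```

```bash
python3 go.py .5151 .1209 .12 .5151 .1209 .06
```

```text
t 12.8 pos [ 0.5116 -0.3338  0.1229] yaw 0.0003 tilt z [ 2.e-03 -4.e-04 -1.e+00] w 0.638 gf 31.924981204792857 f [-0.2 -0.4 -0.6] j7 2.26
[0.5151 0.1209 0.12  ] units [-0.0048  0.6062  0.0036] rows 9.1
[0.5151 0.1209 0.06  ] units [-0.0046  0.6063  0.0836] rows 9.2
```

Call:
{"fn": "move_arm", "kwargs": {"motion": [[[-0.0005, 0.0606, 0], [0, 0, 0], -1], [[-0.0005, 0.0606, 0], [0, 0, 0], -1], [[-0.0005, 0.0606, 0], [0, 0, 0], -1], [[-0.0005, 0.0606, 0], [0, 0, 0], -1], [[-0.0005, 0.0606, 0], [0, 0, 0], -1], [[-0.0005, 0.0606, 0], [0, 0, 0], -1], [[-0.0005, 0.0606, 0], [0, 0, 0], -1], [[-0.0005, 0.0606, 0], [0, 0, 0], -1], [[-0.0005, 0.0606, 0], [0, 0, 0], -1], [[-0.0005, 0.0606, 0], [0, 0, 0], -1], [[0, 0, 0.02], [0, 0, 0], -1], [[0, 0, 0.03], [0, 0, 0], -1]]}}

```text
clock: 14.0
position: [0.5147, 0.1228, 0.0836]
ee_rot: [-0.002, 1.0, 0.0, 0.0]
ft_force: [0.4, -0.6, -1.3]
grip_width: 0.637
grasp_force: 32.0
```

Call:
{"fn": "move_arm", "kwargs": {"motion": [[[0, 0, 0.02], [0, 0, 0], -1], [[0, 0, 0], [0, 0, 0], -1], [[0, 0, 0], [0, 0, 0], -1], [[0, 0, 0], [0, 0, 0], -1]]}}

```text
clock: 14.4
position: [0.5152, 0.1209, 0.0697]
ee_rot: [-0.0, 1.0, 0.0, 0.0]
ft_force: [-0.9, 0.3, -0.0]
grip_width: 0.636
grasp_force: 32.0
```

```bash
python3 go.py .5151 .1209 .038; python3 - <<'E'
from workcell import vision
from h import *
c=vision.camera('wrist'); cv2.imwrite('pics/w6.png',c['pixels'][:,:,::-1]); hsv=cv2.cvtColor(c['pixels'],cv2.COLOR_RGB2HSV)
m=(hsv[...,1]>120)&(hsv[...,0]>20)&(hsv[...,0]<35); ys,xs=np.nonzero(m)
for p in ([(xs.min(),ys[xs.argmin()]),(xs.max(),ys[xs.argmax()]),(int(np.median(xs[ys==ys.min()])),ys.min())]): print(p,unproj(c,p,.035).round(4))
E
```

```text
t 14.4 pos [0.5152 0.1209 0.0697] yaw 0.0001 tilt z [ 7.e-04  3.e-04 -1.e+00] w 0.636 gf 31.96729545481503 f [-0.9  0.3 -0. ] j7 1.34
[0.5151 0.1209 0.038 ] units [ 0.0002 -0.      0.0423] rows 0.6
(np.int64(26), np.int64(465)) [ 0.6229 -0.0316  0.035 ]
(np.int64(618), np.int64(478)) [0.6313 0.2765 0.035 ]
(319, np.int64(172)) [0.4707 0.1199 0.035 ]
```

Call:
{"fn": "move_arm", "kwargs": {"motion": [[[0, 0, 0.02], [0, 0, 0], -1], [[0, 0, 0.012], [0, 0, 0], -1], [[0, 0, 0.006], [0, 0, 0], -1], [[0, 0, 0.003], [0, 0, 0], -1], [[0, 0, 0.002], [0, 0, 0], -1], [[0, 0, 0], [0, 0, 0], -1], [[0, 0, 0], [0, 0, 0], -1]]}}

```text
clock: 15.15
position: [0.5151, 0.1209, 0.0379]
ee_rot: [-0.0, 1.0, 0.0, 0.0]
ft_force: [-4.3, -0.6, 8.9]
grip_width: 0.637
grasp_force: 32.8
```

Touching down at 9 N; releasing it, lifting and going to ruby.

Call:
{"fn": "move_arm", "kwargs": {"motion": [[[0, 0, -0.001], [0, 0, 0], 0.4], [[0, 0, 0], [0, 0, 0], 0.6], [[0, 0, 0], [0, 0, 0], 1], [[0, 0, 0], [0, 0, 0], 1], [[0, 0, 0], [0, 0, 0], 1], [[0, 0, -0.02], [0, 0, 0], 1], [[0, 0, -0.04], [0, 0, 0], 1], [[0, 0, -0.04], [0, 0, 0], 1], [[0, 0, 0], [0, 0, 0], 1], [[0, 0, 0], [0, 0, 0], 1]]}}

```text
clock: 16.15
position: [0.5151, 0.1211, 0.1129]
ee_rot: [-0.0, 1.0, 0.0, 0.001]
ft_force: [0.3, -0.5, -0.8]
grip_width: 1.002
grasp_force: 0.0
```

```bash
python3 - <<'E'
from workcell import vision
from h import *
c=vision.camera('wrist'); cv2.imwrite('pics/w7.png',c['pixels'][:,:,::-1]); hsv=cv2.cvtColor(c['pixels'],cv2.COLOR_RGB2HSV)
m=(hsv[...,1]>80)&((hsv[...,0]<18)|(hsv[...,0]>170))&(hsv[...,2]>20); m[420:]=0; m=blob(m); print(fit(c,cyl([(.028,.035),(.028,.053)]),m),m.sum())
E
python3 go.py .6174 .3058 .09 .6174 .3058 .003
```

```text
(array([0.5154745 , 0.12066414]), np.float32(818.03534)) 7986
t 16.2 pos [0.5146 0.1209 0.1121] yaw 0.0005 tilt z [-5.e-04 -0.e+00 -1.e+00] w 0.996 gf 0.0 f [-0.4 -0.6 -0.7] j7 1.32
[0.6174 0.3058 0.09  ] units [-0.1373  0.2465  0.0294] rows 4.3
[0.6174 0.3058 0.003 ] units [-0.1373  0.2465  0.1454] rows 4.8
```

View pics/w7.png

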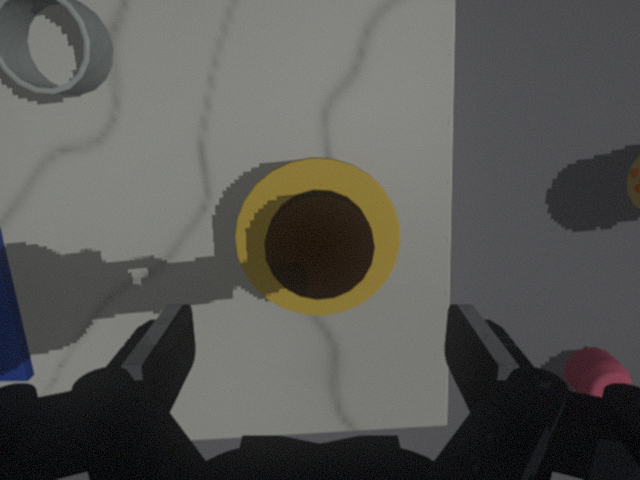

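Dark sits centred on the stand at (320,244). Next, above ruby.

Call:
{"fn": "move_arm", "kwargs": {"motion": [[[-0.0229, 0.0411, 0.005], [0, 0, 0], 1], [[-0.0229, 0.0411, 0.005], [0, 0, 0], 1], [[-0.0229, 0.0411, 0.005], [0, 0, 0], 1], [[-0.0229, 0.0411, 0.005], [0, 0, 0], 1], [[-0.0229, 0.0411, 0.005], [0, 0, 0], 1], [[-0.0229, 0.0411, 0.005], [0, 0, 0], 1], [[0, 0, 0], [0, 0, 0], 1], [[0, 0, 0], [0, 0, 0], 1], [[0, 0, 0], [0, 0, 0], 1]]}}

```text
clock: 17.1
position: [0.6176, 0.3044, 0.0891]
ee_rot: [0.0, 1.0, -0.001, -0.001]
ft_force: [0.9, 0.7, -0.1]
grip_width: 1.002
grasp_force: 0.0
```

```bash
cat > wc.py <<'E'
import sys; from workcell import vision
from h import *
# name kind lo hi: hue window test, rows<300
c=vision.camera('wrist'); cv2.imwrite('pics/%s.png'%sys.argv[1],c['pixels'][:,:,::-1]); hsv=cv2.cvtColor(c['pixels'],cv2.COLOR_RGB2HSV)
lo,hi=int(sys.argv[3]),int(sys.argv[4]); m=(hsv[...,1]>90)&(hsv[...,0]>=lo)&(hsv[...,0]<=hi); m[430:]=0
S={'ruby':cyl([(.017,0),(.017,.018),(.013,.026)]),'lid':cyl([(.023,.048),(.023,.06)]),'box':box(.046,.046,0,.04)}[sys.argv[2]]
m=blob(m); ys,xs=np.nonzero(m); print(xs.min(),xs.max(),ys.min(),ys.max()); p,k=fit(c,S,m,sys.argv[2]=='box',.4 if sys.argv[2]=='box' else 0); print(p.round(4),round(float(k)),m.sum())
E
python3 wc.py w8 ruby 160 180; python3 go.py .6174 .3058 .004
```

```text
291 353 210 275
[0.6187 0.3052] 106 3246
t 17.15 pos [0.6177 0.3044 0.0896] yaw -0.0011 tilt z [-6.e-04 -9.e-04 -1.e+00] w 1.003 gf 0.0 f [ 0.1  0.2 -0.4] j7 1.15
[0.6174 0.3058 0.004 ] units [0.0004 0.002  0.1142] rows 1.7
```

Call:
{"fn": "move_arm", "kwargs": {"motion": [[[-0.001, 0.001, 0.04], [0, 0, 0], 1], [[0, 0, 0.04], [0, 0, 0], 1], [[0, 0, 0.02], [0, 0, 0], 1], [[0, 0, 0.014], [0, 0, 0], 1], [[0, 0, 0], [0, 0, 0], -1], [[0, 0, 0], [0, 0, 0], -1], [[0, 0, 0], [0, 0, 0], -1], [[0, 0, 0], [0, 0, 0], -1], [[0, 0, 0], [0, 0, 0], -1], [[0, 0, 0], [0, 0, 0], -1], [[0, 0, 0], [0, 0, 0], -1], [[0, 0, 0], [0, 0, 0], -1]]}}

```text
clock: 18.35
position: [0.6194, 0.3071, 0.0061]
ee_rot: [-0.0, 1.0, 0.001, 0.001]
ft_force: [-0.8, -0.8, 6.4]
grip_width: 0.374
grasp_force: 29.7
```

Call:
{"fn": "move_arm", "kwargs": {"motion": [[[0, 0, -0.02], [0, 0, 0], -1], [[0, 0, -0.04], [0, 0, 0], -1], [[0, 0, -0.06], [0, 0, 0], -1], [[0, 0, -0.06], [0, 0, 0], -1], [[0, 0, 0], [0, 0, 0], -1], [[0, 0, 0], [0, 0, 0], -1]]}}

```text
clock: 18.95
position: [0.6194, 0.307, 0.1421]
ee_rot: [-0.0, 1.0, 0.001, 0.002]
ft_force: [0.4, 0.1, -1.5]
grip_width: 0.377
grasp_force: 30.0
```

```bash
python3 go.py .5153 .1209 .14 ; python3 - <<'E'
from workcell import vision
from h import *
c=vision.camera('wrist'); cv2.imwrite('pics/w9.png',c['pixels'][:,:,::-1])
E
```

```text
t 18.95 pos [0.6194 0.307  0.1421] yaw 0.0003 tilt z [ 0.003  0.002 -1.   ] w 0.377 gf 30.01982946647331 f [ 0.4  0.1 -1.5] j7 1.14
[0.5153 0.1209 0.14  ] units [ 0.1389 -0.2481  0.0019] rows 4.3
```

View pics/w9.png

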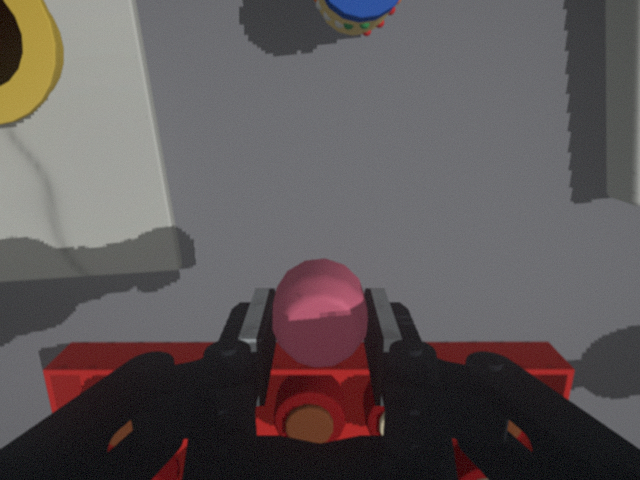

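Ruby is held upright at (320,312). Carrying it over the stand.

Call:
{"fn": "move_arm", "kwargs": {"motion": [[[0.0231, -0.0413, 0], [0, 0, 0], -1], [[0.0231, -0.0413, 0], [0, 0, 0], -1], [[0.0231, -0.0413, 0], [0, 0, 0], -1], [[0.0231, -0.0413, 0], [0, 0, 0], -1], [[0.0231, -0.0413, 0], [0, 0, 0], -1], [[0.0231, -0.0413, 0], [0, 0, 0], -1], [[0, 0, 0.03], [0, 0, 0], -1], [[0, 0, 0.03], [0, 0, 0], -1], [[0, 0, 0.02], [0, 0, 0], -1], [[0, 0, 0], [0, 0, 0], -1], [[0, 0, 0], [0, 0, 0], -1], [[0, 0, 0], [0, 0, 0], -1]]}}

```text
clock: 20.2
position: [0.5151, 0.1209, 0.0802]
ee_rot: [-0.0, 1.0, 0.0, 0.0]
ft_force: [0.2, -0.6, -0.6]
grip_width: 0.378
grasp_force: 30.0
```

```bash
python3 go.py .5155 .1208 .059
```

```text
t 20.2 pos [0.5151 0.1209 0.0802] yaw 0.0004 tilt z [ 7.e-04  3.e-04 -1.e+00] w 0.378 gf 30.025223765987903 f [ 0.2 -0.6 -0.6] j7 1.34
[0.5155 0.1208 0.059 ] units [-0.0005 -0.0001  0.0283] rows 0.4
```

Call:
{"fn": "move_arm", "kwargs": {"motion": [[[-0.0005, 0, 0.015], [0, 0, 0], -1], [[0, 0, 0.008], [0, 0, 0], -1], [[0, 0, 0.004], [0, 0, 0], -1], [[0, 0, 0.002], [0, 0, 0], -1], [[0, 0, 0], [0, 0, 0], -1], [[0, 0, 0], [0, 0, 0], -1]]}}

```text
clock: 20.8
position: [0.5147, 0.1207, 0.0589]
ee_rot: [-0.0, 1.0, 0.0, -0.001]
ft_force: [-9.8, -1.9, 19.5]
grip_width: 0.375
grasp_force: 31.8
```

Call:
{"fn": "move_arm", "kwargs": {"motion": [[[0, 0, -0.0015], [0, 0, 0], -1], [[0, 0, 0], [0, 0, 0], -0.1], [[0, 0, 0], [0, 0, 0], 0.1], [[0, 0, 0], [0, 0, 0], 0.4], [[0, 0, 0], [0, 0, 0], 1], [[0, 0, 0], [0, 0, 0], 1], [[0, 0, 0], [0, 0, 0], 1], [[0, 0, -0.02], [0, 0, 0], 1], [[0, 0, -0.04], [0, 0, 0], 1], [[0, 0, -0.04], [0, 0, 0], 1], [[0, 0, 0], [0, 0, 0], 1], [[0, 0, 0], [0, 0, 0], 1]]}}

```text
clock: 22.0
position: [0.5154, 0.1209, 0.1343]
ee_rot: [-0.0, 1.0, 0.0, 0.001]
ft_force: [0.1, -0.1, -0.3]
grip_width: 1.001
grasp_force: 0.0
```

```bash
cp wc.py wc2.py; sed -i "s/'ruby':cyl(\[(.017,0),(.017,.018),(.013,.026)\])/'ruby':cyl([(.017,.053),(.017,.071),(.013,.079)])/" wc2.py; python3 wc2.py w10 ruby 160 180; python3 go.py .4851 .328 .12 .4851 .328 .02
```

```text
286 352 208 278
[0.5139 0.1201] 68 3607
t 22.05 pos [0.5148 0.1207 0.1334] yaw 0.0005 tilt z [-5.e-04 -0.e+00 -1.e+00] w 1.0 gf 0.0 f [-0.4 -0.3 -0.1] j7 1.32
[0.4851 0.328  0.12  ] units [0.0394 0.2764 0.0179] rows 4.2
[0.4851 0.328  0.02  ] units [0.0393 0.2764 0.1512] rows 4.8
```

View pics/w10.png

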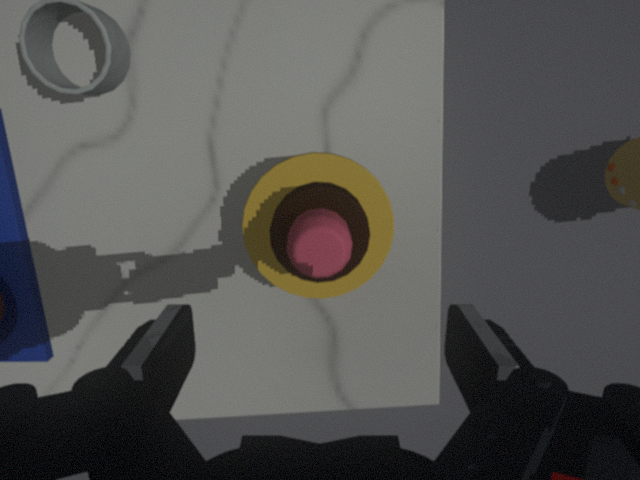

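Ruby stands on dark at (320,243), within about 2 mm. Next, above the jar.

Call:
{"fn": "move_arm", "kwargs": {"motion": [[[0.0066, 0.0461, 0.003], [0, 0, 0], 1], [[0.0066, 0.0461, 0.003], [0, 0, 0], 1], [[0.0066, 0.0461, 0.003], [0, 0, 0], 1], [[0.0066, 0.0461, 0.003], [0, 0, 0], 1], [[0.0066, 0.0461, 0.003], [0, 0, 0], 1], [[0.0066, 0.0461, 0.003], [0, 0, 0], 1], [[0, 0, 0], [0, 0, 0], 1], [[0, 0, 0], [0, 0, 0], 1], [[0, 0, 0], [0, 0, 0], 1]]}}

```text
clock: 22.95
position: [0.4855, 0.3266, 0.1197]
ee_rot: [0.001, 1.0, -0.001, -0.0]
ft_force: [0.0, -1.0, 0.3]
grip_width: 1.001
grasp_force: 0.0
```

```bash
python3 wc.py w11 lid 100 130; python3 go.py .4851 .328 .022
```

```text
277 367 205 295
[0.4862 0.3273] 92 6383
t 23.0 pos [0.4857 0.3265 0.12  ] yaw -0.0016 tilt z [-5.e-04 -1.e-03 -1.e+00] w 0.999 gf 0.0 f [-0.4  1.4  0.7] j7 0.96
[0.4851 0.328  0.022 ] units [0.0007 0.0021 0.1306] rows 2.0
```

Call:
{"fn": "move_arm", "kwargs": {"motion": [[[0, 0.001, 0.04], [0, 0, 0], 1], [[0, 0, 0.045], [0, 0, 0], 1], [[0, 0, 0.03], [0, 0, 0], 1], [[0, 0, 0.0156], [0, 0, 0], 1], [[0, 0, 0], [0, 0, 0], -1], [[0, 0, 0], [0, 0, 0], -1], [[0, 0, 0], [0, 0, 0], -1], [[0, 0, 0], [0, 0, 0], -1], [[0, 0, 0], [0, 0, 0], -1], [[0, 0, 0], [0, 0, 0], -1], [[0, 0, 0], [0, 0, 0], -1], [[0, 0, 0], [0, 0, 0], -1]]}}

```text
clock: 24.2
position: [0.4863, 0.3294, 0.0241]
ee_rot: [-0.0, 1.0, 0.001, 0.001]
ft_force: [0.2, -1.0, 6.7]
grip_width: 0.531
grasp_force: 31.2
```

Call:
{"fn": "move_arm", "kwargs": {"motion": [[[0, 0, -0.02], [0, 0, 0], -1], [[0, 0, -0.04], [0, 0, 0], -1], [[0, 0, -0.04], [0, 0, 0], -1], [[0, 0, -0.04], [0, 0, 0], -1], [[0, 0, 0], [0, 0, 0], -1], [[0, 0, 0], [0, 0, 0], -1]]}}

```text
clock: 24.8
position: [0.4855, 0.3292, 0.1287]
ee_rot: [-0.0, 1.0, 0.001, 0.001]
ft_force: [-0.2, -0.1, -1.8]
grip_width: 0.535
grasp_force: 31.4
```

```bash
python3 go.py .6129 .300 .13 .6129 .1278 .13
```

```text
t 24.8 pos [0.4855 0.3292 0.1287] yaw 0.0005 tilt z [ 0.0012  0.0014 -1.    ] w 0.535 gf 31.37889102101326 f [-0.2 -0.1 -1.8] j7 0.96
[0.6129 0.3    0.13  ] units [-0.1699 -0.039  -0.0016] rows 2.6
[0.6129 0.1278 0.13  ] units [-0.1698 -0.2686 -0.0019] rows 4.8
```

Call:
{"fn": "move_arm", "kwargs": {"motion": [[[-0.0243, -0.0384, 0], [0, 0, 0], -1], [[-0.0243, -0.0384, 0], [0, 0, 0], -1], [[-0.0243, -0.0384, 0], [0, 0, 0], -1], [[-0.0243, -0.0384, 0], [0, 0, 0], -1], [[-0.0243, -0.0384, 0], [0, 0, 0], -1], [[-0.0243, -0.0384, 0], [0, 0, 0], -1], [[-0.0243, -0.0384, 0], [0, 0, 0], -1], [[0, 0, 0.02], [0, 0, 0], -1], [[0, 0, 0.04], [0, 0, 0], -1], [[0, 0, 0.03], [0, 0, 0], -1], [[0, 0, 0], [0, 0, 0], -1], [[0, 0, 0], [0, 0, 0], -1]]}}

```text
clock: 26.0
position: [0.6124, 0.1275, 0.0596]
ee_rot: [-0.0, 1.0, -0.0, -0.001]
ft_force: [-0.2, 0.2, -1.5]
grip_width: 0.53
grasp_force: 31.3
```

```bash
python3 go.py .6129 .1278 .0345
```

```text
t 26.0 pos [0.6124 0.1275 0.0596] yaw 0.0006 tilt z [-1.6e-03 -5.0e-04 -1.0e+00] w 0.53 gf 31.25221163034439 f [-0.2  0.2 -1.5] j7 1.42
[0.6129 0.1278 0.0345] units [-0.0008  0.0005  0.0335] rows 0.5
```

Call:
{"fn": "move_arm", "kwargs": {"motion": [[[-0.0008, 0.0005, 0.018], [0, 0, 0], -1], [[0, 0, 0.009], [0, 0, 0], -1], [[0, 0, 0.004], [0, 0, 0], -1], [[0, 0, 0.002], [0, 0, 0], -1], [[0, 0, 0.001], [0, 0, 0], -1], [[0, 0, 0], [0, 0, 0], -1], [[0, 0, 0], [0, 0, 0], -1]]}}

```text
clock: 26.7
position: [0.6138, 0.1278, 0.0348]
ee_rot: [-0.0, 1.0, 0.0, 0.0]
ft_force: [-1.0, -0.3, -1.7]
grip_width: 0.53
grasp_force: 31.3
```

Not touching yet, so I'm lowering a little more.

Call:
{"fn": "move_arm", "kwargs": {"motion": [[[0, 0, 0.001], [0, 0, 0], -1], [[0, 0, 0.001], [0, 0, 0], -1], [[0, 0, 0], [0, 0, 0], -1], [[0, 0, 0], [0, 0, 0], -1]]}}

```text
clock: 27.1
position: [0.6139, 0.1278, 0.0342]
ee_rot: [-0.0, 1.0, 0.0, 0.0]
ft_force: [-4.2, -0.6, 8.1]
grip_width: 0.529
grasp_force: 32.3
```

Call:
{"fn": "move_arm", "kwargs": {"motion": [[[0, 0, -0.001], [0, 0, 0], 0.2], [[0, 0, 0], [0, 0, 0], 0.4], [[0, 0, 0], [0, 0, 0], 0.7], [[0, 0, 0], [0, 0, 0], 1], [[0, 0, 0], [0, 0, 0], 1], [[0, 0, 0], [0, 0, 0], 1], [[0, 0, -0.02], [0, 0, 0], 1], [[0, 0, -0.05], [0, 0, 0], 1], [[0, 0, -0.06], [0, 0, 0], 1], [[0, 0, 0], [0, 0, 0], 1], [[0, 0, 0], [0, 0, 0], 1]]}}

```text
clock: 28.2
position: [0.6145, 0.128, 0.1336]
ee_rot: [-0.0, 1.0, 0.001, 0.002]
ft_force: [-1.0, -1.0, -0.4]
grip_width: 1.001
grasp_force: 0.0
```

```bash
cp wc.py wc3.py; sed -i "s/(.023,.048),(.023,.06)/(.023,.058),(.023,.07)/" wc3.py; python3 wc3.py w12 lid 100 130; python3 go.py .6097 -.3227 .12
```

```text
275 362 200 288
[0.6135 0.127 ] 142 6065
t 28.25 pos [0.6136 0.1278 0.132 ] yaw 0.0004 tilt z [ 8.e-04  5.e-04 -1.e+00] w 1.0 gf 0.0 f [-0.1  0.  -0.5] j7 1.4
[ 0.6097 -0.3227  0.12  ] units [ 0.0055 -0.6007  0.0156] rows 9.0
```

Jar stands at (0.6135, 0.127), as wanted. Now to the gift box.

Call:
{"fn": "move_arm", "kwargs": {"motion": [[[0.0005, -0.06, 0], [0, 0, 0], 1], [[0.0005, -0.06, 0], [0, 0, 0], 1], [[0.0005, -0.06, 0], [0, 0, 0], 1], [[0.0005, -0.06, 0], [0, 0, 0], 1], [[0.0005, -0.06, 0], [0, 0, 0], 1], [[0.0005, -0.06, 0], [0, 0, 0], 1], [[0.0005, -0.06, 0], [0, 0, 0], 1], [[0.0005, -0.06, 0], [0, 0, 0], 1], [[0.0005, -0.06, 0], [0, 0, 0], 1], [[0.0005, -0.06, 0.015], [0, 0, 0], 1]]}}

```text
clock: 29.25
position: [0.61, -0.3241, 0.1202]
ee_rot: [-0.0, 1.0, -0.0, 0.0]
ft_force: [1.3, -0.2, -0.3]
grip_width: 0.999
grasp_force: 0.0
```

Call:
{"fn": "move_arm", "kwargs": {"motion": [[[0, 0, 0], [0, 0, -0.168], 1], [[0, 0, 0], [0, 0, -0.168], 1], [[0, 0, 0], [0, 0, -0.168], 1], [[0, 0, 0], [0, 0, 0], 1], [[0, 0, 0], [0, 0, 0], 1], [[0, 0, 0], [0, 0, 0], 1]]}}

```text
clock: 29.85
position: [0.6098, -0.322, 0.1195]
ee_rot: [-0.195, 0.981, 0.0, -0.0]
ft_force: [-1.2, 0.4, 0.7]
grip_width: 1.0
grasp_force: 0.0
```

```bash
python3 go.py .6097 -.3227 .008; python3 - <<'E'
from workcell import vision
from h import *
c=vision.camera('wrist'); cv2.imwrite('pics/w13.png',c['pixels'][:,:,::-1]); hsv=cv2.cvtColor(c['pixels'],cv2.COLOR_RGB2HSV)
m=(hsv[...,1]>110)&((hsv[...,0]<35)|(hsv[...,0]>170))&(hsv[...,2]>50); m[400:]=0
z=np.zeros_like(m); z[150:350,200:440]=m[150:350,200:440]
print(fit(c,box(.046,.046,0,.04),blob(z),True,.4))
E
```

```text
t 29.85 pos [ 0.6098 -0.322   0.1195] yaw 0.3932 tilt z [-8.e-04  4.e-04 -1.e+00] w 1.0 gf 0.0 f [-1.2  0.4  0.7] j7 2.53
[ 0.6097 -0.3227  0.008 ] units [ 0.0003 -0.0009  0.1487] rows 2.2
(array([ 0.61045946, -0.32360648,  0.37199339]), np.float32(87.046326))
```

View pics/w13.png

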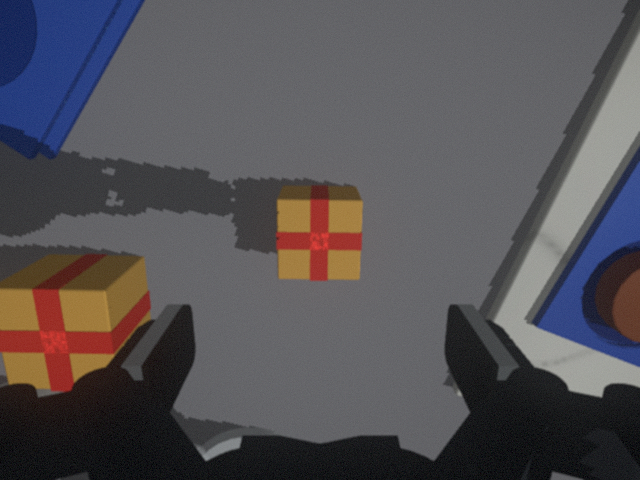

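The small gold box at (320,232) is aligned with the fingers, and the large one at left is clear. Descending to grip.

Call:
{"fn": "move_arm", "kwargs": {"motion": [[[0, -0.001, 0.04], [0, 0, 0], 1], [[0, 0, 0.045], [0, 0, 0], 1], [[0, 0, 0.04], [0, 0, 0], 1], [[0, 0, 0.0237], [0, 0, 0], 1], [[0, 0, 0], [0, 0, 0], -1], [[0, 0, 0], [0, 0, 0], -1], [[0, 0, 0], [0, 0, 0], -1], [[0, 0, 0], [0, 0, 0], -1], [[0, 0, 0], [0, 0, 0], -1], [[0, 0, 0], [0, 0, 0], -1], [[0, 0, 0], [0, 0, 0], -1], [[0, 0, 0], [0, 0, 0], -1]]}}

```text
clock: 31.1
position: [0.6115, -0.3236, 0.0105]
ee_rot: [-0.197, 0.98, -0.001, 0.001]
ft_force: [-0.6, 0.7, 6.0]
grip_width: 0.53
grasp_force: 32.7
```

Call:
{"fn": "move_arm", "kwargs": {"motion": [[[0, 0, -0.02], [0, 0, 0], -1], [[0, 0, -0.04], [0, 0, 0], -1], [[0, 0, -0.05], [0, 0, 0], -1], [[0, 0, -0.04], [0, 0, 0], -1], [[0, 0, 0], [0, 0, 0], -1], [[0, 0, 0], [0, 0, 0], -1]]}}

```text
clock: 31.7
position: [0.6106, -0.3231, 0.1225]
ee_rot: [-0.197, 0.98, -0.0, 0.001]
ft_force: [-0.7, 0.1, -0.9]
grip_width: 0.535
grasp_force: 31.9
```

```bash
python3 go.py .5235 .0006 .12
```

```text
t 31.7 pos [ 0.6106 -0.3231  0.1225] yaw 0.3962 tilt z [ 1.9e-03 -5.0e-04 -1.0e+00] w 0.535 gf 31.947153210639954 f [-0.7  0.1 -0.9] j7 2.52
[0.5235 0.0006 0.12  ] units [-0.0594  0.443   0.0029] rows 6.7
```

Call:
{"fn": "move_arm", "kwargs": {"motion": [[[-0.0074, 0.0554, 0], [0, 0, 0], -1], [[-0.0074, 0.0554, 0], [0, 0, 0], -1], [[-0.0074, 0.0554, 0], [0, 0, 0], -1], [[-0.0074, 0.0554, 0], [0, 0, 0], -1], [[-0.0074, 0.0554, 0], [0, 0, 0], -1], [[-0.0074, 0.0554, 0], [0, 0, 0], -1], [[-0.0074, 0.0554, 0], [0, 0, 0], -1], [[-0.0074, 0.0554, 0], [0, 0, 0], -1], [[0, 0, 0.04], [0, 0, 0], -1], [[0, 0, 0.05], [0, 0, 0], -1], [[0, 0, 0.02], [0, 0, 0], -1], [[0, 0, 0], [0, 0, 0], -1]]}}

```text
clock: 32.9
position: [0.5202, 0.0007, 0.0355]
ee_rot: [-0.197, 0.98, 0.0, -0.003]
ft_force: [-0.5, -1.3, -0.1]
grip_width: 0.532
grasp_force: 31.9
```

Call:
{"fn": "move_arm", "kwargs": {"motion": [[[0, 0, 0], [0, 0, 0], -1], [[0, 0, 0], [0, 0, 0], -1]]}}

```text
clock: 33.1
position: [0.5236, 0.0008, 0.0395]
ee_rot: [-0.197, 0.98, -0.0, 0.001]
ft_force: [0.9, 0.3, -0.4]
grip_width: 0.53
grasp_force: 31.9
```

```bash
python3 go.py .5235 .0006 .0205
```

```text
t 33.1 pos [0.5236 0.0008 0.0395] yaw 0.3961 tilt z [ 1.4e-03  3.0e-04 -1.0e+00] w 0.53 gf 31.857011318206787 f [ 0.9  0.3 -0.4] j7 1.95
[0.5235 0.0006 0.0205] units [ 0.0003 -0.0002  0.0253] rows 0.4
```

Call:
{"fn": "move_arm", "kwargs": {"motion": [[[0, 0, 0.012], [0, 0, 0], -1], [[0, 0, 0.008], [0, 0, 0], -1], [[0, 0, 0.004], [0, 0, 0], -1], [[0, 0, 0.002], [0, 0, 0], -1], [[0, 0, 0], [0, 0, 0], -1], [[0, 0, 0], [0, 0, 0], -1]]}}

```text
clock: 33.7
position: [0.5226, 0.0009, 0.0203]
ee_rot: [-0.197, 0.98, 0.0, -0.0]
ft_force: [-12.4, -0.5, 23.9]
grip_width: 0.534
grasp_force: 35.0
```

In contact; easing off, releasing and moving up and clear.

Call:
{"fn": "move_arm", "kwargs": {"motion": [[[0, 0, -0.0015], [0, 0, 0], -1], [[0, 0, 0], [0, 0, 0], 0.2], [[0, 0, 0], [0, 0, 0], 0.4], [[0, 0, 0], [0, 0, 0], 0.7], [[0, 0, 0], [0, 0, 0], 1], [[0, 0, 0], [0, 0, 0], 1], [[0, 0, -0.02], [0, 0, 0], 1], [[0, 0, -0.05], [0, 0, 0], 1], [[0, 0, -0.06], [0, 0, 0], 1], [[0, 0, -0.06], [0, 0, 0], 1], [[0, 0, -0.06], [0, 0, 0], 1], [[0, 0, -0.06], [0, 0, 0], 1]]}}

```text
clock: 34.9
position: [0.5226, 0.0007, 0.2545]
ee_rot: [-0.197, 0.98, 0.0, 0.0]
ft_force: [0.8, 0.3, -0.7]
grip_width: 1.003
grasp_force: 0.0
```

Call:
{"fn": "move_arm", "kwargs": {"motion": [[[0.06, 0, 0], [0, 0, 0], 1], [[0.06, 0, 0], [0, 0, 0], 1], [[0.04, 0, -0.04], [0, 0, 0], 1], [[0, 0, 0], [0, 0, 0], 1], [[0, 0, 0], [0, 0, 0], 1]]}}

```text
clock: 35.4
position: [0.4124, -0.0455, 0.2833]
ee_rot: [-0.197, 0.98, 0.0, 0.001]
ft_force: [-0.0, 0.2, -1.3]
grip_width: 1.0
grasp_force: 0.0
```

```bash
python3 go.py; python3 - <<'E'
from workcell import vision
from h import *
a=vision.camera('top')['pixels']; b=vision.camera('scene')['pixels']
A=cv2.resize(a[140:320,110:480],(740,360),interpolation=cv2.INTER_CUBIC); B=cv2.resize(b[170:370,210:490],(740,528))[:240*2]
cv2.imwrite('pics/f1.png',cv2.resize(np.vstack([A,B]),None,fx=.7,fy=.7)[:,:,::-1])
E
```

```text
t 35.4 pos [ 0.4124 -0.0455  0.2833] yaw 0.3959 tilt z [ 2.4e-03  9.0e-04 -1.0e+00] w 1.0 gf 0.0 f [-0.   0.2 -1.3] j7 1.92
```

View pics/f1.png

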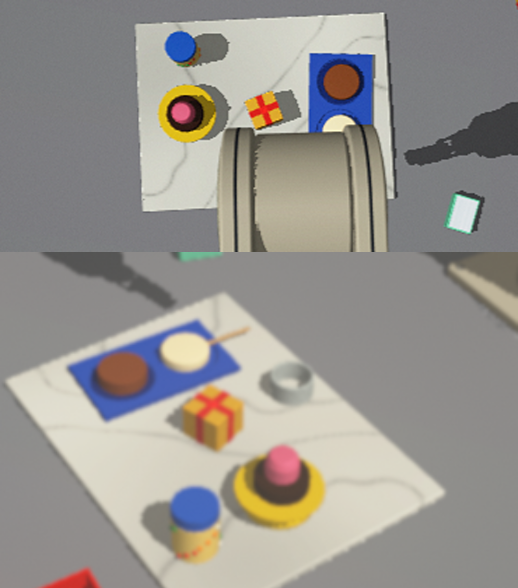

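All five pieces are in place: jar, stand with dark and ruby, box midway, and milk in the far well. Tin and cutter have not moved.

```bash
python3 -c "
from workcell import order
print(order.hand_in())"
```

```text
the job is handed in; nothing more can be done
None
```

The sampler is laid out as asked and handed in at about 35 s of robot time; by the camera checks all five pieces are in place and the tin and cutter ring look unmoved, but the hand-in returned no verdict.

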